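Change the control vial behind the reagent bottles

TASK

Change the control vial in the mixer. First stand both reagent bottles from the rack upright in the green side tray; then take the spent white-capped vial out of the mixer and stand it upright in the steel dish, and after that stand the fresh green-capped vial from the back of the rack in the mixer's cup. Finally put the bottles back upright, each wholly on the disc of its own colour, without tipping anything over or shifting the yellow-capped vial.

Things in the scene. Friction and masses are not known exactly. Their poses are not given: they have to be found in the camera images.
- bottle_red: White plastic reagent bottle with a red screw cap and red label band, about 110 to 230 g, upright. Body 48 mm diameter and straight up to 92 mm, shoulder, cap 30 mm diameter, 118 mm tall over all. Origin: centre of its underside, z up. Starts standing on the red disc. A gripper coming down on a vial behind the bottles would hit the bottles.
- bottle_blue: White plastic reagent bottle with a blue screw cap and blue label band, about 110 to 230 g, upright. Body 48 mm diameter and straight up to 92 mm, shoulder, cap 30 mm diameter, 118 mm tall over all. Origin: centre of its underside, z up. Starts standing on the blue disc. A gripper coming down on a vial behind the bottles would hit the bottles.
- vial_green: Small amber glass vial, 28 mm diameter, 50 mm tall with its green cap (cap 25 mm diameter, top 14 mm of the height), 40 g, upright. Origin: centre of its underside, z up. The fresh control vial. Starts on the plate of the rack (8 mm above the table) behind the bottles, 64 mm centre to centre beside the yellow-capped vial.
- vial_yellow: Small amber glass vial, 28 mm diameter, 50 mm tall with its yellow cap (cap 25 mm diameter, top 14 mm of the height), 40 g, upright. Origin: centre of its underside, z up. Not wanted now: stays where it stands on the rack, behind the bottles.
- vial_white: Small amber glass vial, 28 mm diameter, 50 mm tall with its white cap (cap 25 mm diameter, top 14 mm of the height), 40 g, upright. Origin: centre of its underside, z up. The spent control vial. Starts in the cup of the mixer.
- disc_red: Flat red disc fixed on the grey rack, the place of the red bottle: 76 mm diameter, 3 mm thick, its top 11 mm above the table. Origin: centre of its underside. Its +x axis points to the back of the rack; the other disc is 84 mm off along its y axis. The rack is a fixed plate 170 mm (x) by 200 mm (y), 8 mm thick, with a 30 mm high lip along its back edge.
- disc_blue: Flat blue disc fixed on the grey rack, the place of the blue bottle: 76 mm diameter, 3 mm thick, its top 11 mm above the table. Origin: centre of its underside. Its +x axis points to the back of the rack; the other disc is 84 mm off along its y axis. The vials on the rack stand 56 mm behind (+x) the line of the disc centres, 10 mm nearer the rack's middle than the discs.
- tray: Low green plastic tray fixed on the table, the side area for the bottles: 200 mm (its x) by 140 mm (its y) outside, walls 4 mm thick and 15 mm high over the table, floor about 4 mm above the table. Empty at the start, room for both bottles side by side along x. Origin: centre of its underside.
- mixer: Small fixed vial mixer: blue housing 100 mm (x) by 130 mm (y), 45 mm high, with a round black rubber cup in the middle of its top that holds one vial upright. Cup inside 49 mm diameter, floor 48 mm and rim 56 mm above the table. Origin: on the table under the cup's centre, z up.
- dish: Round shallow steel dish fixed on the table, the discard dish: flat floor about 106 mm diameter, 3 mm above the table, rim 122 mm diameter and 18 mm high. Empty at the start. Origin: centre of its underside.
Not all that is in view belongs to the job. What is shaped like the vial_green but blue is not meant.

How it is judged (in metres and radians):
On the way, in this order (a step that is already met when the one before it is completed fails the run):
1. both bottles stand upright in the green tray, released (x of bottle_red in the frame of tray between -0.078 and 0.078 m and y of bottle_red in the frame of tray between -0.048 and 0.048 m and z of each of bottle_red, bottle_blue in the frame of tray below 0.01 m and angle between each of bottle_red, bottle_blue's own z axis and vertical below 0.12 rad and x of bottle_blue in the frame of tray between -0.078 and 0.078 m and y of bottle_blue in the frame of tray between -0.048 and 0.048 m and contact force between each of bottle_red, bottle_blue and the fingers below 0.1 N), for 0.2 s.
2. the white-capped vial stands upright in the dish, released, with both bottles still in the tray (horizontal distance between vial_white and dish below 0.045 m and z of vial_white in the frame of dish between -0.001 and 0.007 m and angle between each of vial_white, bottle_red, bottle_blue's own z axis and vertical below 0.12 rad and contact force between vial_white and the fingers below 0.1 N and x of bottle_red in the frame of tray between -0.078 and 0.078 m and y of bottle_red in the frame of tray between -0.048 and 0.048 m and z of each of bottle_red, bottle_blue in the frame of tray below 0.01 m and x of bottle_blue in the frame of tray between -0.078 and 0.078 m and y of bottle_blue in the frame of tray between -0.048 and 0.048 m), for 0.2 s.
3. the green-capped vial stands upright in the mixer's cup, released, with both bottles still in the tray (horizontal distance between vial_green and mixer below 0.013 m and z of vial_green in the frame of mixer between 0.044 and 0.052 m and angle between each of vial_green, bottle_red, bottle_blue, vial_white's own z axis and vertical below 0.12 rad and contact force between vial_green and the fingers below 0.1 N and x of bottle_red in the frame of tray between -0.078 and 0.078 m and y of bottle_red in the frame of tray between -0.048 and 0.048 m and z of each of bottle_red, bottle_blue in the frame of tray below 0.01 m and x of bottle_blue in the frame of tray between -0.078 and 0.078 m and y of bottle_blue in the frame of tray between -0.048 and 0.048 m and horizontal distance between vial_white and dish below 0.045 m and z of vial_white in the frame of dish between -0.001 and 0.007 m), for 0.2 s.
At the end, for the whole second after the job is handed in: Each bottle upright on the disc of its own colour (centres within 15 mm), white-capped vial upright in the dish, green-capped vial upright in the mixer's cup (within 13 mm of its centre), yellow-capped vial within 15 mm of its start, all released and at rest (horizontal distance between bottle_red and disc_red below 0.015 m and z of bottle_red in the frame of disc_red between -0.001 and 0.007 m and angle between each of bottle_red, bottle_blue, vial_white, vial_green's own z axis and vertical below 0.12 rad and horizontal distance between bottle_blue and disc_blue below 0.015 m and z of bottle_blue in the frame of disc_blue between -0.001 and 0.007 m and horizontal distance between vial_white and dish below 0.045 m and z of vial_white in the frame of dish between -0.001 and 0.007 m and horizontal distance between vial_green and mixer below 0.013 m and z of vial_green in the frame of mixer between 0.044 and 0.052 m and contact force between each of bottle_red, bottle_blue, vial_green, vial_white and the fingers below 0.1 N and linear speed of each of bottle_red, bottle_blue, vial_green, vial_white, vial_yellow below 0.03 m/s and distance of vial_yellow from where it was at the start of the episode below 0.015 m); the robot touches nothing.
It fails at once if the yellow-capped vial is shifted by more than 15 mm (distance of vial_yellow from where it was at the start of the episode above 0.015 m).
It fails at once if a bottle or vial is tipped over (angle between any of bottle_red, bottle_blue, vial_green, vial_white, vial_yellow's own z axis and vertical above 0.8 rad).
It also fails if it takes over 144 s, if anything falls off the work surface, if the arm or the gripper's body presses on something with over 40 N, if the wrist force passes 120 N, or if a joint passes its speed limit or range.

ROBOT

A 6-joint arm with a two-finger parallel gripper is mounted at the origin on the work surface. World frame = base frame: x ahead of the robot, y to its left, z up, the work surface at z = 0. Lengths are in m, angles in degrees, forces in N, time in s.
With the tool pointing down it reaches from about 0.35 to 0.875 m from the base axis. Payload 4.2 kg.
Tool frame: the origin (TCP) lies between the finger pads; the fingertips stand 14 mm ahead of it and the grasp point (between the pads) lies 5 mm behind it; z points along the fingers, y is the line along which they close (so a half turn about z gives the same grasp; the last joint's range is limited). The gripper opens to 87 mm and grips with 3 to 60 N. Pads are 19 mm wide; open, the fingers measure 117 mm over their backs; the gripper's body (75 mm by 190 mm) begins 51 mm behind the grasp point.
Start: joints at [80.306, 22.042, 0.453, 0, -68.411, -14.817], TCP at [0.259, 0.569, 0.237] pointing down, gripper open.
Joint ranges: [-179.83, 179.83], [-69.29, 118.12], [-61.27, 80.66], [-181.25, 117.63], [-171.15, -9.14], [-177.46, 177.46]. Speed limits (degrees/s): [159.86, 159.86, 180, 180, 180, 180].

INTERFACE

Orientations are given as a 3x3 rotation matrix whose columns are the frame's x, y, z axes.
In Python, from station import * gives the robot as it stands. The module is installed in compiled form; this text tells all that it offers.
- The arm moves only by the tool play_rows, never from a script. Its argument "steps" is a list of rows, each an object of numbers: "ax", "ay", "az": the turn, a rotation vector about the tool's x, y, z in degrees; "dx", "dy", "dz": the shift along the tool's x, y, z in mm; "claw": the finger opening in mm, from 0 to 87. A call has 1 to 20 rows; each row shifts and turns the commanded pose from where the row before left it, along the tool's axes as they then stand; what a row does not reach is not made up. A row lasts 1/10 s, in which the tool goes at most 50 mm and 8.59 degrees, less where a joint would pass 70% of its speed; a pose out of reach is approached as far as the arm can. A call with a gripper value outside its range is refused whole. The fingers move at their own pace and stop on an object; the grip force is fixed at half the most. Time passes only in rows, so rows that do not move let the fingers close. It gives the time, the measured TCP pose, the force, the opening and the grip force at its end, in the units of the state.
- sense(): the state, without advancing time (a new reading comes with each control period).
- capture(name): name is "scene" or "top" or "wrist"; returns a dict with "frame" (400x640x3 uint8, blue, green, red), "range_z" (400x640 float32, m along the optical axis (not along the pixel's ray), 0 where there is no reading), "fx", "fy", "cx", "cy" (pixels), "xyz" and "rotation" of the camera in the world. Camera axes: x right, y down, z forward; pixel columns grow to the right and rows downward; lengths in m; the calibration is good to about 2 mm. The wrist camera is an equidistant fisheye: a pixel r from the principal point sees the ray r / f radians off the axis. A picture is of the moment at which its call begins.
- finish_job(): hands the job in; it is judged then, once.
The state is a dict: "time_s": time; "joints": joint angles; "joint_velocities": joint speeds; "effort": joint torques, N m; "tcp_pos": TCP position; "ee_rot": TCP orientation; "wrist_force": force on the tool from outside, world axes, zero at the start; "moment": the same for the moment, N m; "gripper_width": opening from 0.0 (shut) to 1.0 (fully open); "gripper_force": force on a finger pad.
Only numpy, scipy, OpenCV 4.12 (cv2) and the standard library are available. Lean on these libraries where they do the work, as an engineer would, in place of code of your own. Each camera call takes 0.05 s, during which the arm holds its last target. There are 200 camera calls.

## Working session

There is one attempt and no reset: what is moved stays moved. The work goes in short steps, Python scripts to look and compute and a tool call to move; the robot and the scene stay as the last step left them, time stands still between calls to the robot, and variables do not carry over. Pictures are saved under pics/ and viewed, at most 14 in all, crops included, and the job is handed in when it is done.

Besides the shell and the picture viewer there is one more tool, called after "Emit:" as name([rows], argument=value, ...), one row to a line, values as JSON. play_rows: Moves the arm, as the interface text tells. Its arguments: {"type":"object","properties":{"steps":{"type":"array"}},"required":["steps"]}

```bash
mkdir -p pics
cat > h.py <<'E'
from station import *
import numpy as np, cv2
def cloud(c):
    v,u=np.mgrid[0:400,0:640]; z=c["range_z"]
    P=np.stack([(u-c["cx"])/c["fx"]*z,(v-c["cy"])/c["fy"]*z,z],-1)
    return P@np.array(c["rotation"]).T+np.array(c["xyz"])
E
python3 - <<'E'
from h import *
s=sense(); print(s["time_s"],s["tcp_pos"],np.round(s["ee_rot"],3))
for n in ("scene","top"):
    c=capture(n); cv2.imwrite(f"pics/{n}0.png",c["frame"]); np.savez(f"{n}0.npz",**c)
    print(n,c["xyz"],np.round(c["rotation"],3).tolist(),c["fx"],c["cx"],c["cy"])
E
```

```text
0.0 [0.25903165 0.56814822 0.23546438] [[ 0.91  -0.415 -0.001]
 [-0.415 -0.91  -0.002]
 [ 0.     0.002 -1.   ]]
scene [1.04764997 0.48976453 0.50409152] [[-0.717, 0.382, -0.583], [0.697, 0.389, -0.602], [-0.003, -0.838, -0.546]] 381.3879762986334 321.5965344848092 196.4754091782967
top [0.48790843 0.00292427 1.17707774] [[-0.009, -0.997, 0.074], [-1.0, 0.009, -0.003], [0.002, -0.074, -0.997]] 467.2029617693362 325.75447417798705 203.07305751152228
```

View pics/top0.png

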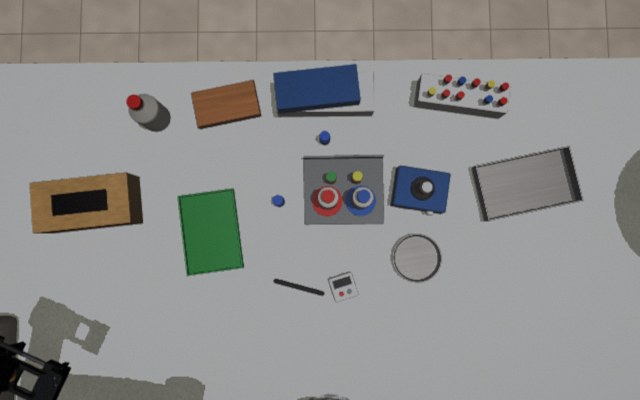

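View pics/scene0.png

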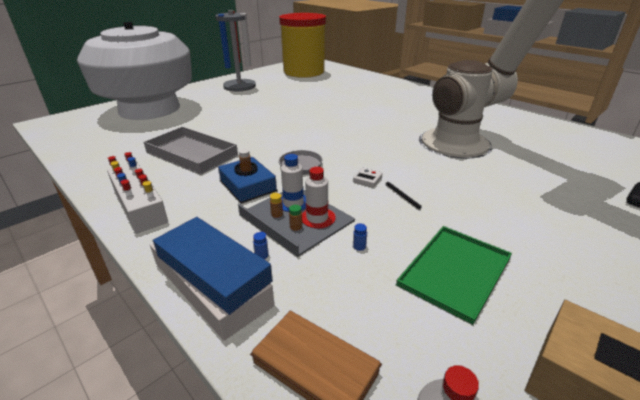

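The top view shows the red bottle (327,197) and blue bottle (362,198), with the green vial (331,177) and yellow vial (357,176) behind them. The tray is at (210,232), the mixer at (423,188) and the dish at (416,258). Blue decoy vials stand at (278,201) and (324,137). The scene view confirms that everything is upright.

```bash
cat >> h.py <<'E'
def cast(c,u,v,z):
    d=np.array(c["rotation"])@np.array([(u-c["cx"])/c["fx"],(v-c["cy"])/c["fy"],1.]); o=np.array(c["xyz"])
    return o+d*(z-o[2])/d[2]
H=dict(red=[(0,8),(172,180)],green=[(40,85)],yellow=[(20,35)],blue=[(100,130)])
def mask(c,col,roi,smin=110,vmin=40):
    h=cv2.cvtColor(c["frame"],cv2.COLOR_BGR2HSV); m=np.zeros((400,640),np.uint8)
    for a,b in H[col]: m|=cv2.inRange(h,(a,smin,vmin),(b,255,255))
    k=np.zeros_like(m); x0,y0,x1,y1=roi; k[y0:y1,x0:x1]=255
    return m&k
def blobs(m,amin=12):
    return [x for x in cv2.findContours(m,cv2.RETR_EXTERNAL,cv2.CHAIN_APPROX_NONE)[0] if cv2.contourArea(x)>=amin]
def worldpts(c,cnt,z): return np.array([cast(c,*p,z)[:2] for p in cnt.reshape(-1,2)],np.float32)
E
python3 - <<'E'
from h import *
c=dict(np.load("top0.npz"))
for name,col,roi,z in [("tray","green",(170,180,250,285),.015),("mixer","blue",(385,160,455,216),.045),("green","green",(318,165,342,186),.058),("yellow","yellow",(345,165,368,186),.058),
  ("redall","red",(300,165,345,220),.011),("blueall","blue",(345,165,383,220),.011)]:
    for b in blobs(mask(c,col,roi)):
        w=worldpts(c,b,z); r=cv2.minAreaRect(w*1000); print(name,cv2.contourArea(b),b[:,0].min(0),b[:,0].max(0),np.round(r[0],1),np.round(r[1]),round(r[2],1),"circ",np.round(cv2.minEnclosingCircle(w*1000),0) if 0 else [np.round(q,1) for q in cv2.minEnclosingCircle(w*1000)])
P=cloud(c); 
def near(x0,x1,y0,y1,z0,z1):
    q=P[(P[...,0]>x0)&(P[...,0]<x1)&(P[...,1]>y0)&(P[...,1]<y1)&(P[...,2]>z0)&(P[...,2]<z1)]; return q
g=lambda u0,v0,u1,v1:P[v0:v1,u0:u1].reshape(-1,3)
for n,roi,zz in [("redcap",(310,175,345,220),(.12,.14)),("bluecap",(346,175,385,220),(.12,.14)),("white",(400,170,445,205),(.085,.11)),("dishrim",(385,228,448,288),(.010,.03)),("rack",(300,154,386,226),(.004,.016))]:
    q=g(*roi); q=q[(q[:,2]>zz[0])&(q[:,2]<zz[1])]
    if len(q)<5: print(n,len(q)); continue
    w=(q[:,:2]*1000).astype(np.float32); r=cv2.minAreaRect(w); ci=cv2.minEnclosingCircle(w)
    print(n,len(q),"rect",np.round(r[0],1),np.round(r[1]),round(r[2],1),"circ",np.round(ci[0],1),round(ci[1],1),"z",np.round(np.median(q[:,2]),3))
print("table z",np.median(g(250,300,320,340)[:,2]))
v=cv2.resize(c["frame"][150:290,170:460],None,fx=2.7,fy=2.7,interpolation=cv2.INTER_CUBIC); cv2.imwrite("pics/crop0.png",v)
E
```

```text
tray 4285.5 [178 189] [242 274] [507.4 287.5] [197. 138.] 7.5 circ [array([507.3, 288.1]), np.float64(118.3)]
mixer 1982.5 [393 166] [449 211] [ 605.1 -233.4] [127.  97.] 80.6 circ [array([ 604.8, -233.2]), np.float64(78.0)]
green 53.0 [326 172] [335 180] [636.9 -12.6] [22. 19.] 89.5 circ [array([636.9, -12.8]), np.float64(11.0)]
yellow 71.0 [352 171] [362 181] [636.8 -76.8] [24. 24.] 17.6 circ [array([636.3, -76.6]), np.float64(12.4)]
redall 113.0 [322 190] [334 202] [592.7  -6.5] [30. 30.] 89.5 circ [array([592.8,  -5.6]), np.float64(16.1)]
redall 268.5 [312 187] [341 215] [580.2  -2.6] [73. 70.] 89.3 circ [array([581. ,  -3.1]), np.float64(37.8)]
blueall 107.5 [357 190] [369 202] [592.5 -94.8] [28. 30.] 44.4 circ [array([592.6, -95. ]), np.float64(15.9)]
blueall 223.0 [346 186] [375 215] [579.  -86.2] [74. 69.] 59.0 circ [array([581.2, -87.5]), np.float64(37.6)]
redcap 136 rect [581.6  -4.7] [28. 28.] 26.8 circ [581.3  -4.4] 14.7 z 0.13
bluecap 139 rect [581.3 -84.4] [28. 28.] 0.5 circ [581.1 -84.8] 15.0 z 0.13
white 112 rect [ 603. -234.] [25. 25.] 8.9 circ [ 603.5 -234.4] 13.4 z 0.099
dishrim 344 rect [ 436.8 -224.3] [119. 118.] 88.9 circ [ 436.  -223.5] 60.8 z 0.018
rack 4238 rect [609.9 -43.4] [215. 180.] 89.5 circ [610.4 -45.9] 134.4 z 0.01
table z 0.001824541529381496
```

View pics/crop0.png

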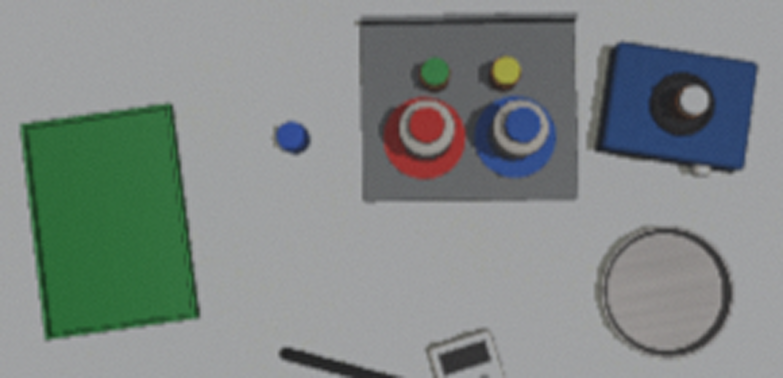

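Every target is located. I'll square the tool to the world axes first, then go above the red bottle.

Emit:
play_rows([
  {"az":-8.17,"claw":70},
  {"az":-8.17,"claw":70},
  {"az":-8.17,"claw":70},
  {"dx":20,"dy":35.7,"claw":70},
  {"dx":20,"dy":35.7,"claw":70},
  {"dx":20,"dy":35.7,"claw":70},
  {"dx":20,"dy":35.7,"claw":70},
  {"dx":20,"dy":35.7,"claw":70},
  {"dx":20,"dy":35.7,"claw":70},
  {"dx":20,"dy":35.7,"claw":70},
  {"dx":20,"dy":35.7,"claw":70},
  {"dx":20,"dy":35.7,"claw":70},
  {"dx":20,"dy":35.7,"claw":70},
  {"dx":20,"dy":35.7,"claw":70},
  {"dx":20,"dy":35.7,"claw":70},
  {"dx":20,"dy":35.7,"claw":70},
  {"dx":20,"dy":35.7,"claw":70},
  {"dx":20,"dy":35.7,"claw":70},
  {"dx":20,"dy":35.7,"claw":70},
])

```text
invalid input at $.steps[0]: expected keys ax, ay, az, dx, dy, dz, claw
```

Emit:
play_rows([
  {"claw":70},
  {"claw":70},
])

```text
invalid input at $.steps[0]: expected keys ax, ay, az, dx, dy, dz, claw
```

```bash
cat > st.py <<'E'
from h import *
s=sense(); print(round(s["time_s"],2),np.round(s["tcp_pos"]*1000,1),np.round(s["ee_rot"],3).tolist(),np.round(s["wrist_force"],1),s["gripper_width"],s["gripper_force"],np.round(s["joints"],0))
E
python3 st.py
python3 - <<'E'
from h import *
c=capture("wrist"); cv2.imwrite("pics/w1.png",c["frame"]); print(c["xyz"],np.round(c["rotation"],2).tolist(),c["fx"],c["cx"],c["cy"])
E
```

```text
0.1 [259.1 568.2 235.6] [[0.91, -0.415, -0.001], [-0.415, -0.91, -0.002], [0.0, 0.002, -1.0]] [ 0.2 -0.2  0. ] 0.998741482848166 0.0 [ 80.  22.   0.  -0. -68. -15.]
[0.3200992  0.54057632 0.38343363] [[-0.41, -0.88, -0.22], [-0.91, 0.4, 0.1], [0.0, 0.24, -0.97]] 309.70691628693146 315.8396273797659 200.30992435130375
```

View pics/w1.png

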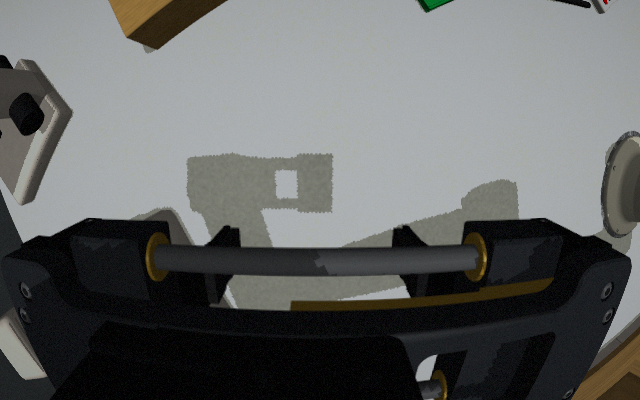

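The wrist view shows the open fingers at (230,250) and (405,250) over bare table. The arm hasn't moved because every row needs all the keys, so I'll send them in full.

Emit:
play_rows([
  {"ax":0,"ay":0,"az":-8.17,"dx":0,"dy":0,"dz":0,"claw":70},
  {"ax":0,"ay":0,"az":-8.17,"dx":0,"dy":0,"dz":0,"claw":70},
  {"ax":0,"ay":0,"az":-8.17,"dx":0,"dy":0,"dz":0,"claw":70},
  {"ax":0,"ay":0,"az":0,"dx":20,"dy":35.7,"dz":0,"claw":70},
  {"ax":0,"ay":0,"az":0,"dx":20,"dy":35.7,"dz":0,"claw":70},
  {"ax":0,"ay":0,"az":0,"dx":20,"dy":35.7,"dz":0,"claw":70},
  {"ax":0,"ay":0,"az":0,"dx":20,"dy":35.7,"dz":0,"claw":70},
  {"ax":0,"ay":0,"az":0,"dx":20,"dy":35.7,"dz":0,"claw":70},
  {"ax":0,"ay":0,"az":0,"dx":20,"dy":35.7,"dz":0,"claw":70},
  {"ax":0,"ay":0,"az":0,"dx":20,"dy":35.7,"dz":0,"claw":70},
  {"ax":0,"ay":0,"az":0,"dx":20,"dy":35.7,"dz":0,"claw":70},
  {"ax":0,"ay":0,"az":0,"dx":20,"dy":35.7,"dz":0,"claw":70},
  {"ax":0,"ay":0,"az":0,"dx":20,"dy":35.7,"dz":0,"claw":70},
  {"ax":0,"ay":0,"az":0,"dx":20,"dy":35.7,"dz":0,"claw":70},
  {"ax":0,"ay":0,"az":0,"dx":20,"dy":35.7,"dz":0,"claw":70},
  {"ax":0,"ay":0,"az":0,"dx":20,"dy":35.7,"dz":0,"claw":70},
  {"ax":0,"ay":0,"az":0,"dx":20,"dy":35.7,"dz":0,"claw":70},
  {"ax":0,"ay":0,"az":0,"dx":0,"dy":0,"dz":0,"claw":70},
  {"ax":0,"ay":0,"az":0,"dx":0,"dy":0,"dz":0,"claw":70},
])

```text
time_s: 2.05
tcp_pos: [0.5392, 0.0679, 0.236]
ee_rot: [[1.0, -0.002, -0.001], [-0.002, -1.0, -0.0], [-0.001, 0.0, -1.0]]
wrist_force: [-0.3, 0.5, 0.5]
gripper_width: 0.803
gripper_force: 0.0
```

```bash
python3 st.py
```

```text
2.05 [539.2  67.9 236. ] [[1.0, -0.002, -0.001], [-0.002, -1.0, -0.0], [-0.001, 0.0, -1.0]] [-0.3  0.5  0.5] 0.8029969715618115 0.0 [ 24.  14. -11.  -0. -65.  66.]
```

Emit:
play_rows([
  {"ax":0,"ay":0,"az":0,"dx":21,"dy":36,"dz":0,"claw":70},
  {"ax":0,"ay":0,"az":0,"dx":21,"dy":36,"dz":0,"claw":70},
  {"ax":0,"ay":0,"az":0,"dx":0,"dy":0,"dz":0,"claw":70},
  {"ax":0,"ay":0,"az":0,"dx":0,"dy":0,"dz":0,"claw":70},
  {"ax":0,"ay":0,"az":0,"dx":0,"dy":0,"dz":0,"claw":70},
])

```text
time_s: 2.55
tcp_pos: [0.5807, -0.002, 0.2365]
ee_rot: [[1.0, 0.002, -0.0], [0.002, -1.0, 0.0], [-0.0, -0.0, -1.0]]
wrist_force: [0.2, 0.4, -0.5]
gripper_width: 0.807
gripper_force: 0.0
```

Run:
```python
from h import *
c=capture("wrist"); cv2.imwrite("pics/w2.png",c["frame"]); np.savez("w2.npz",**c); print(c["xyz"],np.round(c["rotation"],3).tolist())
```

```text
[ 0.64766431 -0.00221594  0.38432134] [[0.002, -0.97, -0.245], [-1.0, -0.002, -0.0], [-0.0, 0.245, -0.97]]
```

View pics/w2.png

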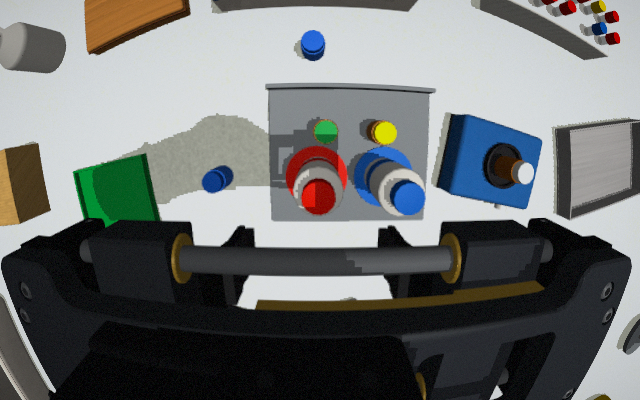

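The wrist view shows the red cap at (319,196), centred between the fingers at (240,250) and (395,250). I'll cross-check the positions with fisheye rays.

```bash
cat >> h.py <<'E'
def fcast(c,u,v,z):
    a,b=(u-c["cx"]),(v-c["cy"]); r=np.hypot(a,b); t=r/c["fx"]
    d=np.array(c["rotation"])@np.array([np.sin(t)*a/r,np.sin(t)*b/r,np.cos(t)]); o=np.array(c["xyz"])
    return o+d*(z-o[2])/d[2]
def fcirc(c,cnt,z):
    w=np.array([fcast(c,*p,z)[:2]*1000 for p in cnt.reshape(-1,2)],np.float32); (x,y),r=cv2.minEnclosingCircle(w); return np.round([x,y,r],1)
E
python3 - <<'E'
from h import *
c=dict(np.load("w2.npz"))
for n,col,roi,z in [("redcap","red",(300,178,340,217),.129),("bluecap","blue",(385,178,430,217),.129),("green","green",(312,117,340,145),.058),("yellow","yellow",(368,117,400,145),.058),("discR","red",(280,140,350,192),.011)]:
    for b in blobs(mask(c,col,roi),60): print(n,fcirc(c,b,z))
h=cv2.cvtColor(c["frame"],cv2.COLOR_BGR2HSV); m=cv2.inRange(h,(0,0,190),(180,50,255)); k=np.zeros_like(m);k[155:190,507:538]=255
for b in blobs(m&k,60): print("white",fcirc(c,b,.098))
E
```

```text
redcap [586.4  -3.9  15.8]
bluecap [586.2 -82.4  16.9]
green [639.5 -12.   12.3]
yellow [639.3 -75.1  13.1]
discR [567.   -4.9  18.6]
discR [583.9  -2.6  38.1]
white [ 606.8 -234.5   11.7]
```

Emit:
play_rows([
  {"ax":0,"ay":0,"az":0,"dx":2,"dy":2,"dz":33,"claw":70},
  {"ax":0,"ay":0,"az":0,"dx":0,"dy":0,"dz":30,"claw":70},
  {"ax":0,"ay":0,"az":0,"dx":0,"dy":0,"dz":30,"claw":70},
  {"ax":0,"ay":0,"az":0,"dx":0,"dy":0,"dz":30,"claw":70},
  {"ax":0,"ay":0,"az":0,"dx":0,"dy":0,"dz":20,"claw":70},
  {"ax":0,"ay":0,"az":0,"dx":0,"dy":0,"dz":10,"claw":70},
  {"ax":0,"ay":0,"az":0,"dx":0,"dy":0,"dz":0,"claw":70},
  {"ax":0,"ay":0,"az":0,"dx":0,"dy":0,"dz":0,"claw":60},
  {"ax":0,"ay":0,"az":0,"dx":0,"dy":0,"dz":0,"claw":52},
  {"ax":0,"ay":0,"az":0,"dx":0,"dy":0,"dz":0,"claw":40},
  {"ax":0,"ay":0,"az":0,"dx":0,"dy":0,"dz":0,"claw":40},
  {"ax":0,"ay":0,"az":0,"dx":0,"dy":0,"dz":0,"claw":40},
  {"ax":0,"ay":0,"az":0,"dx":0,"dy":0,"dz":0,"claw":40},
  {"ax":0,"ay":0,"az":0,"dx":0,"dy":0,"dz":0,"claw":40},
])

```text
time_s: 4.0
tcp_pos: [0.584, -0.0048, 0.0845]
ee_rot: [[1.0, 0.0, 0.002], [0.0, -1.0, 0.0], [0.002, -0.0, -1.0]]
wrist_force: [-2.4, 2.3, 5.6]
gripper_width: 0.543
gripper_force: 30.0
```

Emit:
play_rows([
  {"ax":0,"ay":0,"az":0,"dx":0,"dy":0,"dz":-10,"claw":40},
  {"ax":0,"ay":0,"az":0,"dx":0,"dy":0,"dz":-25,"claw":40},
  {"ax":0,"ay":0,"az":0,"dx":0,"dy":0,"dz":-30,"claw":40},
  {"ax":0,"ay":0,"az":0,"dx":0,"dy":0,"dz":-30,"claw":40},
  {"ax":0,"ay":0,"az":0,"dx":0,"dy":0,"dz":-25,"claw":40},
  {"ax":0,"ay":0,"az":0,"dx":-2,"dy":-14,"dz":0,"claw":40},
  {"ax":0,"ay":0,"az":0,"dx":-4,"dy":-30,"dz":0,"claw":40},
  {"ax":0,"ay":0,"az":0,"dx":-4,"dy":-35,"dz":0,"claw":40},
  {"ax":0,"ay":0,"az":0,"dx":-4,"dy":-35,"dz":0,"claw":40},
  {"ax":0,"ay":0,"az":0,"dx":-4,"dy":-35,"dz":0,"claw":40},
  {"ax":0,"ay":0,"az":0,"dx":-4,"dy":-35,"dz":0,"claw":40},
  {"ax":0,"ay":0,"az":0,"dx":-4,"dy":-35,"dz":0,"claw":40},
  {"ax":0,"ay":0,"az":0,"dx":-4,"dy":-35,"dz":0,"claw":40},
  {"ax":0,"ay":0,"az":0,"dx":-4,"dy":-30,"dz":0,"claw":40},
  {"ax":0,"ay":0,"az":0,"dx":-2,"dy":-14,"dz":0,"claw":40},
  {"ax":0,"ay":0,"az":0,"dx":0,"dy":0,"dz":0,"claw":40},
  {"ax":0,"ay":0,"az":0,"dx":0,"dy":0,"dz":0,"claw":40},
])

```text
time_s: 5.7
tcp_pos: [0.5465, 0.2923, 0.2024]
ee_rot: [[1.0, -0.0, -0.002], [-0.0, -1.0, -0.002], [-0.002, 0.002, -1.0]]
wrist_force: [-0.3, 0.0, -2.0]
gripper_width: 0.542
gripper_force: 30.0
```

Emit:
play_rows([
  {"ax":0,"ay":0,"az":0,"dx":0,"dy":0,"dz":15,"claw":40},
  {"ax":0,"ay":0,"az":0,"dx":0,"dy":0,"dz":30,"claw":40},
  {"ax":0,"ay":0,"az":0,"dx":0,"dy":0,"dz":30,"claw":40},
  {"ax":0,"ay":0,"az":0,"dx":0,"dy":0,"dz":25,"claw":40},
  {"ax":0,"ay":0,"az":0,"dx":0,"dy":0,"dz":12,"claw":40},
  {"ax":0,"ay":0,"az":0,"dx":0,"dy":0,"dz":6,"claw":40},
  {"ax":0,"ay":0,"az":0,"dx":0,"dy":0,"dz":3,"claw":40},
  {"ax":0,"ay":0,"az":0,"dx":0,"dy":0,"dz":2,"claw":40},
  {"ax":0,"ay":0,"az":0,"dx":0,"dy":0,"dz":0,"claw":40},
  {"ax":0,"ay":0,"az":0,"dx":0,"dy":0,"dz":0,"claw":40},
])

```text
time_s: 6.7
tcp_pos: [0.5477, 0.2932, 0.0815]
ee_rot: [[1.0, 0.0, 0.001], [0.0, -1.0, 0.001], [0.001, -0.001, -1.0]]
wrist_force: [0.2, -0.3, -2.0]
gripper_width: 0.543
gripper_force: 30.0
```

Not touching yet. I'll lower it a little further, release, then rise.

Emit:
play_rows([
  {"ax":0,"ay":0,"az":0,"dx":0,"dy":0,"dz":2,"claw":40},
  {"ax":0,"ay":0,"az":0,"dx":0,"dy":0,"dz":1.5,"claw":40},
  {"ax":0,"ay":0,"az":0,"dx":0,"dy":0,"dz":0,"claw":40},
  {"ax":0,"ay":0,"az":0,"dx":0,"dy":0,"dz":0,"claw":48},
  {"ax":0,"ay":0,"az":0,"dx":0,"dy":0,"dz":0,"claw":52},
  {"ax":0,"ay":0,"az":0,"dx":0,"dy":0,"dz":0,"claw":60},
  {"ax":0,"ay":0,"az":0,"dx":0,"dy":0,"dz":0,"claw":70},
  {"ax":0,"ay":0,"az":0,"dx":0,"dy":0,"dz":0,"claw":70},
  {"ax":0,"ay":0,"az":0,"dx":0,"dy":0,"dz":0,"claw":70},
  {"ax":0,"ay":0,"az":0,"dx":0,"dy":0,"dz":-15,"claw":70},
  {"ax":0,"ay":0,"az":0,"dx":0,"dy":0,"dz":-35,"claw":70},
  {"ax":0,"ay":0,"az":0,"dx":0,"dy":0,"dz":-35,"claw":70},
  {"ax":0,"ay":0,"az":0,"dx":0,"dy":0,"dz":-35,"claw":70},
  {"ax":0,"ay":0,"az":0,"dx":0,"dy":0,"dz":0,"claw":70},
])

```text
time_s: 8.1
tcp_pos: [0.55, 0.2945, 0.2034]
ee_rot: [[1.0, 0.001, 0.01], [0.001, -1.0, 0.007], [0.01, -0.007, -1.0]]
wrist_force: [0.6, -0.1, 0.4]
gripper_width: 0.807
gripper_force: 0.0
```

Emit:
play_rows([
  {"ax":0,"ay":0,"az":0,"dx":2,"dy":17,"dz":0,"claw":70},
  {"ax":0,"ay":0,"az":0,"dx":4,"dy":40,"dz":0,"claw":70},
  {"ax":0,"ay":0,"az":0,"dx":4,"dy":40,"dz":0,"claw":70},
  {"ax":0,"ay":0,"az":0,"dx":4,"dy":40,"dz":0,"claw":70},
  {"ax":0,"ay":0,"az":0,"dx":4,"dy":40,"dz":0,"claw":70},
  {"ax":0,"ay":0,"az":0,"dx":4,"dy":40,"dz":0,"claw":70},
  {"ax":0,"ay":0,"az":0,"dx":4,"dy":40,"dz":0,"claw":70},
  {"ax":0,"ay":0,"az":0,"dx":4,"dy":40,"dz":0,"claw":70},
  {"ax":0,"ay":0,"az":0,"dx":4,"dy":40,"dz":0,"claw":70},
  {"ax":0,"ay":0,"az":0,"dx":2,"dy":30,"dz":0,"claw":70},
  {"ax":0,"ay":0,"az":0,"dx":0,"dy":10,"dz":0,"claw":70},
  {"ax":0,"ay":0,"az":0,"dx":0,"dy":0,"dz":0,"claw":70},
  {"ax":0,"ay":0,"az":0,"dx":0,"dy":0,"dz":0,"claw":70},
  {"ax":0,"ay":0,"az":0,"dx":0,"dy":0,"dz":0,"claw":70},
])

```text
time_s: 9.5
tcp_pos: [0.5831, -0.0831, 0.1968]
ee_rot: [[1.0, 0.001, -0.0], [0.001, -1.0, 0.0], [-0.0, -0.0, -1.0]]
wrist_force: [0.4, 0.3, 0.7]
gripper_width: 0.807
gripper_force: 0.0
```

Run:
```python
from h import *
c=capture("top"); np.savez("top1.npz",**c); cv2.imwrite("pics/top1.png",c["frame"])
P=cloud(c)
def g(u0,v0,u1,v1,z0,z1):
    q=P[v0:v1,u0:u1].reshape(-1,3); q=q[(q[:,2]>z0)&(q[:,2]<z1)]; ci=cv2.minEnclosingCircle((q[:,:2]*1000).astype(np.float32)) if len(q) else None; return ci
print("red in tray",g(170,180,250,285,.11,.14))
for b in blobs(mask(c,"red",(300,165,345,220)),60): w=worldpts(c,b,.011)*1000; print("disc red",cv2.contourArea(b),cv2.minEnclosingCircle(w), w.min(0),w.max(0))
```

```text
red in tray ((544.5361938476562, 292.5882263183594), 15.789487838745117)
disc red 92.0 ((555.0650634765625, -6.133655548095703), 25.496328353881836) [544.9863  -31.17896] [562.48395  18.91165]
```

Emit:
play_rows([
  {"ax":0,"ay":0,"az":0,"dx":0,"dy":1,"dz":20,"claw":70},
  {"ax":0,"ay":0,"az":0,"dx":0,"dy":0,"dz":30,"claw":70},
  {"ax":0,"ay":0,"az":0,"dx":0,"dy":0,"dz":30,"claw":70},
  {"ax":0,"ay":0,"az":0,"dx":0,"dy":0,"dz":20,"claw":70},
  {"ax":0,"ay":0,"az":0,"dx":0,"dy":0,"dz":12,"claw":70},
  {"ax":0,"ay":0,"az":0,"dx":0,"dy":0,"dz":0,"claw":70},
  {"ax":0,"ay":0,"az":0,"dx":0,"dy":0,"dz":0,"claw":60},
  {"ax":0,"ay":0,"az":0,"dx":0,"dy":0,"dz":0,"claw":52},
  {"ax":0,"ay":0,"az":0,"dx":0,"dy":0,"dz":0,"claw":40},
  {"ax":0,"ay":0,"az":0,"dx":0,"dy":0,"dz":0,"claw":40},
  {"ax":0,"ay":0,"az":0,"dx":0,"dy":0,"dz":0,"claw":40},
  {"ax":0,"ay":0,"az":0,"dx":0,"dy":0,"dz":0,"claw":40},
  {"ax":0,"ay":0,"az":0,"dx":0,"dy":0,"dz":0,"claw":40},
])

```text
time_s: 10.85
tcp_pos: [0.5839, -0.085, 0.086]
ee_rot: [[1.0, 0.0, 0.002], [0.0, -1.0, 0.0], [0.002, -0.0, -1.0]]
wrist_force: [0.6, 1.9, 5.8]
gripper_width: 0.54
gripper_force: 30.0
```

Emit:
play_rows([
  {"ax":0,"ay":0,"az":0,"dx":0,"dy":0,"dz":-10,"claw":40},
  {"ax":0,"ay":0,"az":0,"dx":0,"dy":0,"dz":-25,"claw":40},
  {"ax":0,"ay":0,"az":0,"dx":0,"dy":0,"dz":-35,"claw":40},
  {"ax":0,"ay":0,"az":0,"dx":0,"dy":0,"dz":-35,"claw":40},
  {"ax":0,"ay":0,"az":0,"dx":0,"dy":0,"dz":-25,"claw":40},
  {"ax":0,"ay":0,"az":0,"dx":-5,"dy":-15,"dz":0,"claw":40},
  {"ax":0,"ay":0,"az":0,"dx":-10,"dy":-30,"dz":0,"claw":40},
  {"ax":0,"ay":0,"az":0,"dx":-12,"dy":-38,"dz":0,"claw":40},
  {"ax":0,"ay":0,"az":0,"dx":-12,"dy":-38,"dz":0,"claw":40},
  {"ax":0,"ay":0,"az":0,"dx":-12,"dy":-38,"dz":0,"claw":40},
  {"ax":0,"ay":0,"az":0,"dx":-12,"dy":-38,"dz":0,"claw":40},
  {"ax":0,"ay":0,"az":0,"dx":-12,"dy":-38,"dz":0,"claw":40},
  {"ax":0,"ay":0,"az":0,"dx":-12,"dy":-38,"dz":0,"claw":40},
  {"ax":0,"ay":0,"az":0,"dx":-12,"dy":-38,"dz":0,"claw":40},
  {"ax":0,"ay":0,"az":0,"dx":-12,"dy":-30,"dz":0,"claw":40},
  {"ax":0,"ay":0,"az":0,"dx":-6,"dy":-20,"dz":0,"claw":40},
  {"ax":0,"ay":0,"az":0,"dx":0,"dy":-7,"dz":0,"claw":40},
  {"ax":0,"ay":0,"az":0,"dx":0,"dy":0,"dz":0,"claw":40},
  {"ax":0,"ay":0,"az":0,"dx":0,"dy":0,"dz":0,"claw":40},
])

```text
time_s: 12.75
tcp_pos: [0.4658, 0.282, 0.2142]
ee_rot: [[1.0, -0.001, -0.002], [-0.001, -1.0, -0.002], [-0.002, 0.002, -1.0]]
wrist_force: [-0.5, 0.4, -1.3]
gripper_width: 0.544
gripper_force: 30.0
```

Emit:
play_rows([
  {"ax":0,"ay":0,"az":0,"dx":0,"dy":0,"dz":20,"claw":40},
  {"ax":0,"ay":0,"az":0,"dx":0,"dy":0,"dz":35,"claw":40},
  {"ax":0,"ay":0,"az":0,"dx":0,"dy":0,"dz":35,"claw":40},
  {"ax":0,"ay":0,"az":0,"dx":0,"dy":0,"dz":25,"claw":40},
  {"ax":0,"ay":0,"az":0,"dx":0,"dy":0,"dz":10,"claw":40},
  {"ax":0,"ay":0,"az":0,"dx":0,"dy":0,"dz":6,"claw":40},
  {"ax":0,"ay":0,"az":0,"dx":0,"dy":0,"dz":3,"claw":40},
  {"ax":0,"ay":0,"az":0,"dx":0,"dy":0,"dz":0,"claw":40},
  {"ax":0,"ay":0,"az":0,"dx":0,"dy":0,"dz":0,"claw":40},
])

```text
time_s: 13.65
tcp_pos: [0.4669, 0.2834, 0.0822]
ee_rot: [[1.0, 0.0, 0.002], [0.0, -1.0, 0.002], [0.002, -0.002, -1.0]]
wrist_force: [-0.1, 0.2, -1.4]
gripper_width: 0.544
gripper_force: 30.0
```

Emit:
play_rows([
  {"ax":0,"ay":0,"az":0,"dx":0,"dy":0,"dz":2,"claw":40},
  {"ax":0,"ay":0,"az":0,"dx":0,"dy":0,"dz":1,"claw":40},
  {"ax":0,"ay":0,"az":0,"dx":0,"dy":0,"dz":0,"claw":40},
  {"ax":0,"ay":0,"az":0,"dx":0,"dy":0,"dz":0,"claw":48},
  {"ax":0,"ay":0,"az":0,"dx":0,"dy":0,"dz":0,"claw":52},
  {"ax":0,"ay":0,"az":0,"dx":0,"dy":0,"dz":0,"claw":60},
  {"ax":0,"ay":0,"az":0,"dx":0,"dy":0,"dz":0,"claw":70},
  {"ax":0,"ay":0,"az":0,"dx":0,"dy":0,"dz":0,"claw":70},
  {"ax":0,"ay":0,"az":0,"dx":0,"dy":0,"dz":0,"claw":70},
  {"ax":0,"ay":0,"az":0,"dx":0,"dy":0,"dz":-15,"claw":70},
  {"ax":0,"ay":0,"az":0,"dx":0,"dy":0,"dz":-35,"claw":70},
  {"ax":0,"ay":0,"az":0,"dx":0,"dy":0,"dz":-35,"claw":70},
  {"ax":0,"ay":0,"az":0,"dx":0,"dy":0,"dz":-35,"claw":60},
  {"ax":0,"ay":0,"az":0,"dx":0,"dy":0,"dz":0,"claw":50},
  {"ax":0,"ay":0,"az":0,"dx":0,"dy":0,"dz":0,"claw":50},
  {"ax":0,"ay":0,"az":0,"dx":0,"dy":0,"dz":0,"claw":50},
])

```text
time_s: 15.25
tcp_pos: [0.4656, 0.2823, 0.1969]
ee_rot: [[1.0, -0.0, -0.002], [-0.0, -1.0, -0.001], [-0.002, 0.001, -1.0]]
wrist_force: [0.3, 0.0, -0.6]
gripper_width: 0.596
gripper_force: 0.0
```

Run:
```python
from h import *
c=capture("top"); np.savez("top2.npz",**c); s=capture("scene"); np.savez("scene2.npz",**s)
cv2.imwrite("pics/two.png",np.vstack([c["frame"][140:300,:],s["frame"][130:330]])); 
for n,roi in (("red",(300,165,345,220)),("blue",(345,165,383,220))):
  for b in blobs(mask(c,n,roi),60): print("disc",n,cv2.minEnclosingCircle(worldpts(c,b,.011)*1000))
for n,roi in (("green",(318,165,342,186)),("yellow",(345,165,368,186))):
  for b in blobs(mask(c,n,roi),30): print("vial",n,cv2.minEnclosingCircle(worldpts(c,b,.058)*1000))
h=cv2.cvtColor(c["frame"],cv2.COLOR_BGR2HSV); m=cv2.inRange(h,(0,0,120),(180,60,255)); k=np.zeros_like(m);k[178:198,415:440]=255
for b in blobs(m&k,20): print("white",cv2.minEnclosingCircle(worldpts(c,b,.098)*1000))
```

```text
disc red ((581.0765991210938, -2.835787057876587), 37.692195892333984)
disc blue ((581.1712646484375, -87.50318908691406), 37.58576202392578)
vial green ((636.8565063476562, -13.328038215637207), 10.638418197631836)
vial yellow ((636.3885498046875, -76.57987213134766), 12.296146392822266)
white ((604.2881469726562, -235.02894592285156), 12.585288047790527)
```

View pics/two.png

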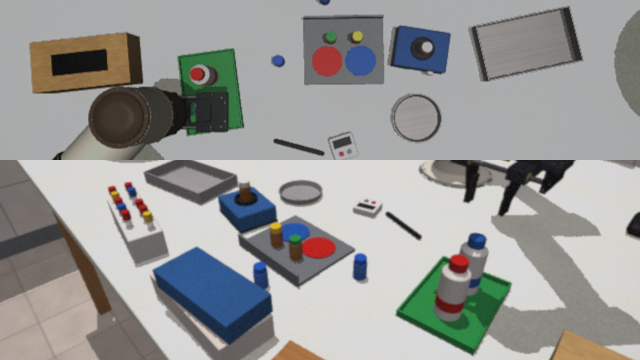

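The montage shows both bottles upright in the tray: red (458,262) and blue (476,241) in the lower half, red (199,74) in the upper half with blue under the gripper. The discs are clear. Next is the white vial.

Emit:
play_rows([
  {"ax":0,"ay":0,"az":0,"dx":5,"dy":20,"dz":0,"claw":50},
  {"ax":0,"ay":0,"az":0,"dx":10,"dy":38,"dz":0,"claw":50},
  {"ax":0,"ay":0,"az":0,"dx":11,"dy":40,"dz":0,"claw":50},
  {"ax":0,"ay":0,"az":0,"dx":11,"dy":40,"dz":0,"claw":50},
  {"ax":0,"ay":0,"az":0,"dx":11,"dy":40,"dz":0,"claw":50},
  {"ax":0,"ay":0,"az":0,"dx":11,"dy":40,"dz":0,"claw":50},
  {"ax":0,"ay":0,"az":0,"dx":11,"dy":40,"dz":0,"claw":50},
  {"ax":0,"ay":0,"az":0,"dx":11,"dy":40,"dz":0,"claw":50},
  {"ax":0,"ay":0,"az":0,"dx":11,"dy":40,"dz":0,"claw":50},
  {"ax":0,"ay":0,"az":0,"dx":11,"dy":40,"dz":0,"claw":50},
  {"ax":0,"ay":0,"az":0,"dx":11,"dy":40,"dz":0,"claw":50},
  {"ax":0,"ay":0,"az":0,"dx":11,"dy":40,"dz":0,"claw":50},
  {"ax":0,"ay":0,"az":0,"dx":9,"dy":35,"dz":0,"claw":50},
  {"ax":0,"ay":0,"az":0,"dx":4,"dy":18,"dz":0,"claw":50},
  {"ax":0,"ay":0,"az":0,"dx":1,"dy":6,"dz":0,"claw":50},
  {"ax":0,"ay":0,"az":0,"dx":0,"dy":0,"dz":0,"claw":50},
  {"ax":0,"ay":0,"az":0,"dx":0,"dy":0,"dz":0,"claw":50},
  {"ax":0,"ay":0,"az":0,"dx":0,"dy":0,"dz":0,"claw":50},
])

```text
time_s: 17.15
tcp_pos: [0.6052, -0.2327, 0.1983]
ee_rot: [[1.0, 0.002, 0.0], [0.002, -1.0, 0.0], [0.0, -0.0, -1.0]]
wrist_force: [-0.2, 0.1, -0.6]
gripper_width: 0.571
gripper_force: 0.0
```

Run:
```python
from h import *
c=capture("wrist"); cv2.imwrite("pics/w3.png",c["frame"]); np.savez("w3.npz",**c); 
h=cv2.cvtColor(c["frame"],cv2.COLOR_BGR2HSV); m=cv2.inRange(h,(0,0,180),(180,50,255)); k=np.zeros_like(m);k[150:225,290:345]=255
for b in blobs(m&k,60): print("white",b[:,0].min(0),b[:,0].max(0),fcirc(c,b,.098))
```

```text
(no output)
```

View pics/w3.png

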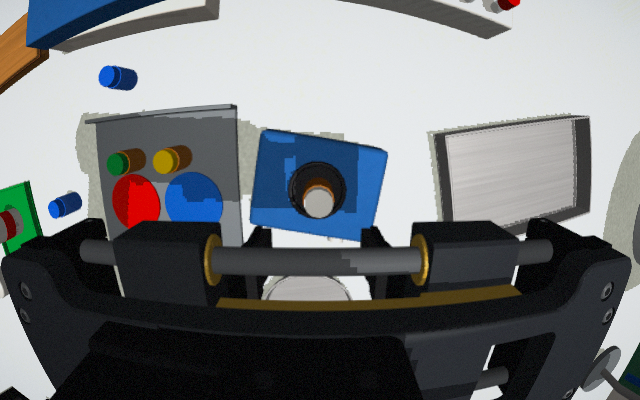

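The wrist view shows the white cap at (318,202), centred between the fingers, and the cup ring at about (317,188).

Run:
```python
from h import *
c=dict(np.load("w3.npz"))
print(fcast(c,318,202,.098),fcast(c,317,188,.056))
g=cv2.cvtColor(c["frame"],cv2.COLOR_BGR2HSV); m=cv2.inRange(g,(0,0,70),(180,70,255)); k=np.zeros_like(m);k[180:222,298:340]=255
for b in blobs(m&k,60): print("white",fcirc(c,b,.098))
m=cv2.inRange(g,(0,0,0),(180,255,55)); k[:]=0;k[150:214,280:352]=255
for b in blobs(m&k,60): print("cup",fcirc(c,b,.056))
```

```text
[ 0.60817312 -0.23478235  0.098     ] [ 0.61118865 -0.23408381  0.056     ]
white [ 607.6 -235.2   13.3]
cup [ 609.  -234.    28.2]
```

Emit:
play_rows([
  {"ax":0,"ay":0,"az":0,"dx":1,"dy":2,"dz":20,"claw":50},
  {"ax":0,"ay":0,"az":0,"dx":0,"dy":0,"dz":30,"claw":50},
  {"ax":0,"ay":0,"az":0,"dx":0,"dy":0,"dz":30,"claw":50},
  {"ax":0,"ay":0,"az":0,"dx":0,"dy":0,"dz":25,"claw":50},
  {"ax":0,"ay":0,"az":0,"dx":0,"dy":0,"dz":12,"claw":50},
  {"ax":0,"ay":0,"az":0,"dx":0,"dy":0,"dz":6,"claw":50},
  {"ax":0,"ay":0,"az":0,"dx":0,"dy":0,"dz":0,"claw":50},
  {"ax":0,"ay":0,"az":0,"dx":0,"dy":0,"dz":0,"claw":40},
  {"ax":0,"ay":0,"az":0,"dx":0,"dy":0,"dz":0,"claw":33},
  {"ax":0,"ay":0,"az":0,"dx":0,"dy":0,"dz":0,"claw":30},
  {"ax":0,"ay":0,"az":0,"dx":0,"dy":0,"dz":0,"claw":20},
  {"ax":0,"ay":0,"az":0,"dx":0,"dy":0,"dz":0,"claw":20},
  {"ax":0,"ay":0,"az":0,"dx":0,"dy":0,"dz":0,"claw":20},
  {"ax":0,"ay":0,"az":0,"dx":0,"dy":0,"dz":0,"claw":20},
  {"ax":0,"ay":0,"az":0,"dx":0,"dy":0,"dz":0,"claw":20},
])

```text
time_s: 18.7
tcp_pos: [0.6066, -0.2362, 0.0757]
ee_rot: [[1.0, 0.0, 0.001], [0.0, -1.0, -0.0], [0.001, 0.0, -1.0]]
wrist_force: [-0.9, 0.8, 4.3]
gripper_width: 0.313
gripper_force: 30.0
```

Emit:
play_rows([
  {"ax":0,"ay":0,"az":0,"dx":0,"dy":0,"dz":-8,"claw":20},
  {"ax":0,"ay":0,"az":0,"dx":0,"dy":0,"dz":-20,"claw":20},
  {"ax":0,"ay":0,"az":0,"dx":0,"dy":0,"dz":-22,"claw":20},
  {"ax":0,"ay":0,"az":0,"dx":0,"dy":0,"dz":-10,"claw":20},
  {"ax":0,"ay":0,"az":0,"dx":-12,"dy":-1,"dz":0,"claw":20},
  {"ax":0,"ay":0,"az":0,"dx":-30,"dy":-2,"dz":0,"claw":20},
  {"ax":0,"ay":0,"az":0,"dx":-36,"dy":-2,"dz":0,"claw":20},
  {"ax":0,"ay":0,"az":0,"dx":-36,"dy":-2,"dz":0,"claw":20},
  {"ax":0,"ay":0,"az":0,"dx":-30,"dy":-2,"dz":0,"claw":20},
  {"ax":0,"ay":0,"az":0,"dx":-18,"dy":-2,"dz":0,"claw":20},
  {"ax":0,"ay":0,"az":0,"dx":-8,"dy":-1,"dz":0,"claw":20},
  {"ax":0,"ay":0,"az":0,"dx":0,"dy":0,"dz":15,"claw":20},
  {"ax":0,"ay":0,"az":0,"dx":0,"dy":0,"dz":30,"claw":20},
  {"ax":0,"ay":0,"az":0,"dx":0,"dy":0,"dz":30,"claw":20},
  {"ax":0,"ay":0,"az":0,"dx":0,"dy":0,"dz":15,"claw":20},
  {"ax":0,"ay":0,"az":0,"dx":0,"dy":0,"dz":7,"claw":20},
  {"ax":0,"ay":0,"az":0,"dx":0,"dy":0,"dz":3,"claw":20},
  {"ax":0,"ay":0,"az":0,"dx":0,"dy":0,"dz":0,"claw":20},
  {"ax":0,"ay":0,"az":0,"dx":0,"dy":0,"dz":0,"claw":20},
])

```text
time_s: 20.6
tcp_pos: [0.4371, -0.2243, 0.0358]
ee_rot: [[1.0, 0.0, 0.002], [0.0, -1.0, -0.0], [0.002, 0.0, -1.0]]
wrist_force: [0.1, -0.2, -0.5]
gripper_width: 0.315
gripper_force: 30.0
```

Emit:
play_rows([
  {"ax":0,"ay":0,"az":0,"dx":0,"dy":0,"dz":3,"claw":20},
  {"ax":0,"ay":0,"az":0,"dx":0,"dy":0,"dz":1.7,"claw":20},
  {"ax":0,"ay":0,"az":0,"dx":0,"dy":0,"dz":0,"claw":20},
  {"ax":0,"ay":0,"az":0,"dx":0,"dy":0,"dz":0,"claw":20},
])

```text
time_s: 21.0
tcp_pos: [0.4365, -0.2242, 0.0307]
ee_rot: [[1.0, 0.0, 0.001], [0.0, -1.0, -0.0], [0.001, 0.0, -1.0]]
wrist_force: [-1.1, 0.4, 2.1]
gripper_width: 0.313
gripper_force: 30.0
```

Emit:
play_rows([
  {"ax":0,"ay":0,"az":0,"dx":0,"dy":0,"dz":0,"claw":28},
  {"ax":0,"ay":0,"az":0,"dx":0,"dy":0,"dz":0,"claw":32},
  {"ax":0,"ay":0,"az":0,"dx":0,"dy":0,"dz":0,"claw":40},
  {"ax":0,"ay":0,"az":0,"dx":0,"dy":0,"dz":0,"claw":48},
  {"ax":0,"ay":0,"az":0,"dx":0,"dy":0,"dz":0,"claw":50},
  {"ax":0,"ay":0,"az":0,"dx":0,"dy":0,"dz":0,"claw":50},
  {"ax":0,"ay":0,"az":0,"dx":0,"dy":0,"dz":-15,"claw":50},
  {"ax":0,"ay":0,"az":0,"dx":0,"dy":0,"dz":-35,"claw":50},
  {"ax":0,"ay":0,"az":0,"dx":0,"dy":0,"dz":-40,"claw":50},
  {"ax":0,"ay":0,"az":0,"dx":0,"dy":0,"dz":-40,"claw":50},
  {"ax":0,"ay":0,"az":0,"dx":0,"dy":0,"dz":-20,"claw":50},
  {"ax":0,"ay":0,"az":0,"dx":20,"dy":-20,"dz":0,"claw":50},
  {"ax":0,"ay":0,"az":0,"dx":36,"dy":-38,"dz":0,"claw":50},
  {"ax":0,"ay":0,"az":0,"dx":36,"dy":-38,"dz":0,"claw":50},
  {"ax":0,"ay":0,"az":0,"dx":36,"dy":-38,"dz":0,"claw":50},
  {"ax":0,"ay":0,"az":0,"dx":36,"dy":-38,"dz":0,"claw":50},
  {"ax":0,"ay":0,"az":0,"dx":26,"dy":-29,"dz":0,"claw":50},
  {"ax":0,"ay":0,"az":0,"dx":10,"dy":-10,"dz":0,"claw":50},
  {"ax":0,"ay":0,"az":0,"dx":0,"dy":0,"dz":0,"claw":50},
  {"ax":0,"ay":0,"az":0,"dx":0,"dy":0,"dz":0,"claw":50},
])

```text
time_s: 23.0
tcp_pos: [0.6289, -0.0204, 0.1798]
ee_rot: [[1.0, -0.0, -0.002], [-0.0, -1.0, -0.0], [-0.002, 0.0, -1.0]]
wrist_force: [-0.4, 0.5, -0.7]
gripper_width: 0.578
gripper_force: 0.0
```

Run:
```python
from h import *
c=capture("top"); np.savez("top3.npz",**c); s=capture("scene"); w=capture("wrist"); np.savez("w4.npz",**w)
P=cloud(c); q=P[228:288,385:448].reshape(-1,3); q=q[q[:,2]>.045]; print("white in dish",len(q),q.mean(0) if len(q) else "",q[:,2].max())
cv2.imwrite("pics/three.png",np.vstack([c["frame"][150:300],s["frame"][130:290],w["frame"][80:270]]))
h=cv2.cvtColor(c["frame"],cv2.COLOR_BGR2HSV)
m=cv2.inRange(h,(0,0,0),(180,255,60)); k=np.zeros_like(m);k[170:206,405:440]=255
for b in blobs(m&k,60): print("cup top",cv2.minEnclosingCircle(worldpts(c,b,.056)*1000))
for n,roi in (("green",(290,90,330,215)),("yellow",(340,90,400,215))):
  for b in blobs(mask(w,n,roi),60): print(n,b[:,0].min(0),b[:,0].max(0),fcirc(w,b,.058))
```

```text
white in dish 104 [ 0.44125082 -0.19346653  0.20542748] 1.1770777358289763
cup top ((606.1783447265625, -233.41580200195312), 28.120222091674805)
green [292 173] [319 200] [640.4 -12.3  12.6]
yellow [362 172] [389 199] [641.3 -75.8  13.3]
```

View pics/three.png

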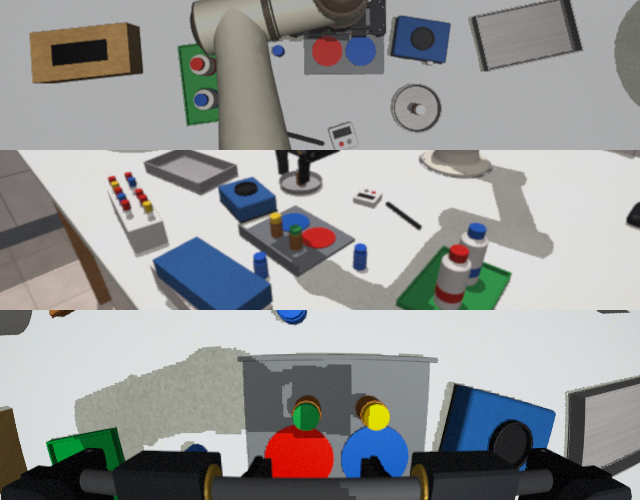

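The white vial stands upright in the dish at (418,108) in the top strip. The cup is empty, the bottles are in the tray, and green and yellow are untouched at (306,416) and (376,416). Now the green vial.

Emit:
play_rows([
  {"ax":0,"ay":0,"az":0,"dx":9,"dy":-7.5,"dz":0,"claw":48},
  {"ax":0,"ay":0,"az":0,"dx":0,"dy":0,"dz":25,"claw":48},
  {"ax":0,"ay":0,"az":0,"dx":0,"dy":0,"dz":30,"claw":48},
  {"ax":0,"ay":0,"az":0,"dx":0,"dy":0,"dz":25,"claw":48},
  {"ax":0,"ay":0,"az":0,"dx":0,"dy":0,"dz":15,"claw":48},
  {"ax":0,"ay":0,"az":0,"dx":0,"dy":0,"dz":5,"claw":48},
  {"ax":0,"ay":0,"az":0,"dx":0,"dy":0,"dz":0,"claw":48},
  {"ax":0,"ay":0,"az":0,"dx":0,"dy":0,"dz":0,"claw":48},
  {"ax":0,"ay":0,"az":0,"dx":0,"dy":0,"dz":0,"claw":48},
])

```text
time_s: 24.05
tcp_pos: [0.6397, -0.0123, 0.0818]
ee_rot: [[1.0, 0.0, 0.003], [0.0, -1.0, 0.0], [0.003, -0.0, -1.0]]
wrist_force: [-0.0, -0.7, 0.5]
gripper_width: 0.551
gripper_force: 0.0
```

Emit:
play_rows([
  {"ax":0,"ay":0,"az":0,"dx":-1,"dy":0.5,"dz":12,"claw":48},
  {"ax":0,"ay":0,"az":0,"dx":0,"dy":0,"dz":18,"claw":48},
  {"ax":0,"ay":0,"az":0,"dx":0,"dy":0,"dz":12,"claw":48},
  {"ax":0,"ay":0,"az":0,"dx":0,"dy":0,"dz":5,"claw":48},
  {"ax":0,"ay":0,"az":0,"dx":0,"dy":0,"dz":0,"claw":48},
  {"ax":0,"ay":0,"az":0,"dx":0,"dy":0,"dz":0,"claw":40},
  {"ax":0,"ay":0,"az":0,"dx":0,"dy":0,"dz":0,"claw":34},
  {"ax":0,"ay":0,"az":0,"dx":0,"dy":0,"dz":0,"claw":30},
  {"ax":0,"ay":0,"az":0,"dx":0,"dy":0,"dz":0,"claw":20},
  {"ax":0,"ay":0,"az":0,"dx":0,"dy":0,"dz":0,"claw":20},
  {"ax":0,"ay":0,"az":0,"dx":0,"dy":0,"dz":0,"claw":20},
  {"ax":0,"ay":0,"az":0,"dx":0,"dy":0,"dz":0,"claw":20},
  {"ax":0,"ay":0,"az":0,"dx":0,"dy":0,"dz":0,"claw":20},
])

```text
time_s: 25.35
tcp_pos: [0.6381, -0.0129, 0.0338]
ee_rot: [[1.0, 0.0, 0.001], [0.0, -1.0, 0.0], [0.001, -0.0, -1.0]]
wrist_force: [0.2, -0.5, 4.1]
gripper_width: 0.315
gripper_force: 30.0
```

Emit:
play_rows([
  {"ax":0,"ay":0,"az":0,"dx":0,"dy":0,"dz":-10,"claw":20},
  {"ax":0,"ay":0,"az":0,"dx":0,"dy":0,"dz":-25,"claw":20},
  {"ax":0,"ay":0,"az":0,"dx":0,"dy":0,"dz":-30,"claw":20},
  {"ax":0,"ay":0,"az":0,"dx":0,"dy":0,"dz":-30,"claw":20},
  {"ax":0,"ay":0,"az":0,"dx":0,"dy":0,"dz":-15,"claw":20},
  {"ax":0,"ay":0,"az":0,"dx":-2,"dy":15,"dz":0,"claw":20},
  {"ax":0,"ay":0,"az":0,"dx":-4,"dy":30,"dz":0,"claw":20},
  {"ax":0,"ay":0,"az":0,"dx":-5,"dy":36,"dz":0,"claw":20},
  {"ax":0,"ay":0,"az":0,"dx":-5,"dy":36,"dz":0,"claw":20},
  {"ax":0,"ay":0,"az":0,"dx":-5,"dy":36,"dz":0,"claw":20},
  {"ax":0,"ay":0,"az":0,"dx":-5,"dy":36,"dz":0,"claw":20},
  {"ax":0,"ay":0,"az":0,"dx":-4,"dy":22,"dz":0,"claw":20},
  {"ax":0,"ay":0,"az":0,"dx":-1,"dy":10,"dz":0,"claw":20},
  {"ax":0,"ay":0,"az":0,"dx":0,"dy":0,"dz":0,"claw":20},
  {"ax":0,"ay":0,"az":0,"dx":0,"dy":0,"dz":0,"claw":20},
  {"ax":0,"ay":0,"az":0,"dx":0,"dy":0,"dz":0,"claw":20},
])

```text
time_s: 26.95
tcp_pos: [0.607, -0.2328, 0.1431]
ee_rot: [[1.0, 0.001, -0.0], [0.001, -1.0, 0.0], [-0.0, -0.0, -1.0]]
wrist_force: [-1.2, 1.0, -1.1]
gripper_width: 0.312
gripper_force: 30.0
```

Emit:
play_rows([
  {"ax":0,"ay":0,"az":0,"dx":0,"dy":0.5,"dz":15,"claw":20},
  {"ax":0,"ay":0,"az":0,"dx":0,"dy":0,"dz":22,"claw":20},
  {"ax":0,"ay":0,"az":0,"dx":0,"dy":0,"dz":15,"claw":20},
  {"ax":0,"ay":0,"az":0,"dx":0,"dy":0,"dz":9,"claw":20},
  {"ax":0,"ay":0,"az":0,"dx":0,"dy":0,"dz":5,"claw":20},
  {"ax":0,"ay":0,"az":0,"dx":0,"dy":0,"dz":0,"claw":20},
  {"ax":0,"ay":0,"az":0,"dx":0,"dy":0,"dz":0,"claw":20},
])

```text
time_s: 27.65
tcp_pos: [0.6075, -0.2343, 0.0782]
ee_rot: [[1.0, 0.001, 0.001], [0.001, -1.0, -0.0], [0.001, 0.0, -1.0]]
wrist_force: [0.6, 0.1, -0.2]
gripper_width: 0.316
gripper_force: 30.0
```

Emit:
play_rows([
  {"ax":0,"ay":0,"az":0,"dx":0,"dy":0,"dz":2.5,"claw":20},
  {"ax":0,"ay":0,"az":0,"dx":0,"dy":0,"dz":1.5,"claw":20},
  {"ax":0,"ay":0,"az":0,"dx":0,"dy":0,"dz":0,"claw":20},
  {"ax":0,"ay":0,"az":0,"dx":0,"dy":0,"dz":0,"claw":20},
])

```text
time_s: 28.05
tcp_pos: [0.6071, -0.2345, 0.0739]
ee_rot: [[1.0, 0.0, 0.001], [0.0, -1.0, -0.0], [0.001, 0.0, -1.0]]
wrist_force: [0.7, 0.7, 0.9]
gripper_width: 0.313
gripper_force: 30.0
```

Emit:
play_rows([
  {"ax":0,"ay":0,"az":0,"dx":0,"dy":0,"dz":0,"claw":28},
  {"ax":0,"ay":0,"az":0,"dx":0,"dy":0,"dz":0,"claw":32},
  {"ax":0,"ay":0,"az":0,"dx":0,"dy":0,"dz":0,"claw":40},
  {"ax":0,"ay":0,"az":0,"dx":0,"dy":0,"dz":0,"claw":48},
  {"ax":0,"ay":0,"az":0,"dx":0,"dy":0,"dz":0,"claw":50},
  {"ax":0,"ay":0,"az":0,"dx":0,"dy":0,"dz":0,"claw":50},
  {"ax":0,"ay":0,"az":0,"dx":0,"dy":0,"dz":-15,"claw":50},
  {"ax":0,"ay":0,"az":0,"dx":0,"dy":0,"dz":-35,"claw":50},
  {"ax":0,"ay":0,"az":0,"dx":0,"dy":0,"dz":-40,"claw":50},
  {"ax":0,"ay":0,"az":0,"dx":0,"dy":0,"dz":-33,"claw":60},
  {"ax":0,"ay":0,"az":0,"dx":0,"dy":0,"dz":0,"claw":70},
  {"ax":0,"ay":0,"az":0,"dx":-5,"dy":-20,"dz":0,"claw":70},
  {"ax":0,"ay":0,"az":0,"dx":-10,"dy":-40,"dz":0,"claw":70},
  {"ax":0,"ay":0,"az":0,"dx":-10,"dy":-40,"dz":0,"claw":70},
  {"ax":0,"ay":0,"az":0,"dx":-10,"dy":-40,"dz":0,"claw":70},
  {"ax":0,"ay":0,"az":0,"dx":-10,"dy":-40,"dz":0,"claw":70},
  {"ax":0,"ay":0,"az":0,"dx":0,"dy":0,"dz":0,"claw":70},
])

```text
time_s: 29.75
tcp_pos: [0.5605, -0.0508, 0.1962]
ee_rot: [[1.0, 0.005, -0.001], [0.005, -1.0, 0.001], [-0.001, -0.001, -1.0]]
wrist_force: [0.7, 0.0, -0.1]
gripper_width: 0.804
gripper_force: 0.0
```

Run:
```python
from h import *
c=capture("top"); s=capture("scene"); np.savez("top4.npz",**c)
cv2.imwrite("pics/four.png",np.vstack([c["frame"][150:300],s["frame"][130:330]]))
for b in blobs(mask(c,"green",(405,165,445,205)),20): print("green",cv2.minEnclosingCircle(worldpts(c,b,.098)*1000))
P=cloud(c); q=P[180:285,170:250].reshape(-1,3); q=q[(q[:,2]>.115)&(q[:,2]<.14)]; 
for lo,hi in ((.43,.505),(.505,.6)):
    a=q[(q[:,0]>lo)&(q[:,0]<hi)]; print(len(a), cv2.minEnclosingCircle((a[:,:2]*1000).astype(np.float32)) if len(a) else "")
```

```text
green ((606.3783569335938, -235.69334411621094), 11.763290405273438)
148 ((463.5925598144531, 282.3140869140625), 15.258968353271484)
144 ((544.521728515625, 292.77557373046875), 14.831159591674805)
```

View pics/four.png

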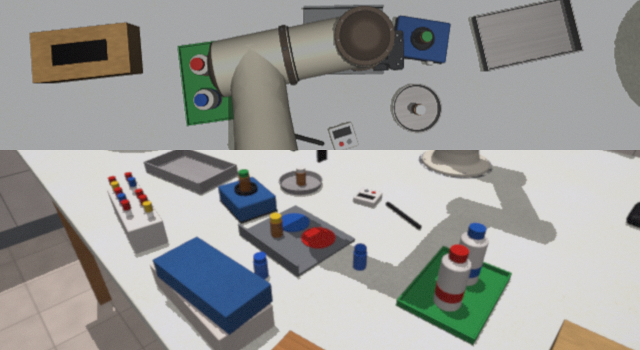

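The green vial stands in the cup at (424,37) in the top strip, about 2 mm from centre. White is in the dish, yellow is untouched and the bottles are in the tray. The blue bottle goes back first.

Emit:
play_rows([
  {"ax":0,"ay":0,"az":0,"dx":-5,"dy":-18,"dz":0,"claw":70},
  {"ax":0,"ay":0,"az":0,"dx":-10,"dy":-36,"dz":0,"claw":70},
  {"ax":0,"ay":0,"az":0,"dx":-11,"dy":-39,"dz":0,"claw":70},
  {"ax":0,"ay":0,"az":0,"dx":-11,"dy":-39,"dz":0,"claw":70},
  {"ax":0,"ay":0,"az":0,"dx":-11,"dy":-39,"dz":0,"claw":70},
  {"ax":0,"ay":0,"az":0,"dx":-11,"dy":-39,"dz":0,"claw":70},
  {"ax":0,"ay":0,"az":0,"dx":-11,"dy":-39,"dz":0,"claw":70},
  {"ax":0,"ay":0,"az":0,"dx":-11,"dy":-39,"dz":0,"claw":70},
  {"ax":0,"ay":0,"az":0,"dx":-9,"dy":-32,"dz":0,"claw":70},
  {"ax":0,"ay":0,"az":0,"dx":-5,"dy":-17,"dz":0,"claw":70},
  {"ax":0,"ay":0,"az":0,"dx":0,"dy":0,"dz":0,"claw":70},
  {"ax":0,"ay":0,"az":0,"dx":0,"dy":0,"dz":0,"claw":70},
  {"ax":0,"ay":0,"az":0,"dx":0,"dy":0,"dz":0,"claw":70},
])

```text
time_s: 31.15
tcp_pos: [0.4672, 0.2812, 0.1961]
ee_rot: [[1.0, -0.002, -0.0], [-0.002, -1.0, -0.001], [-0.0, 0.001, -1.0]]
wrist_force: [0.1, -0.7, -0.6]
gripper_width: 0.804
gripper_force: 0.0
```

Emit:
play_rows([
  {"ax":0,"ay":0,"az":0,"dx":-0.5,"dy":-2,"dz":20,"claw":70},
  {"ax":0,"ay":0,"az":0,"dx":0,"dy":0,"dz":30,"claw":70},
  {"ax":0,"ay":0,"az":0,"dx":0,"dy":0,"dz":30,"claw":70},
  {"ax":0,"ay":0,"az":0,"dx":0,"dy":0,"dz":25,"claw":70},
  {"ax":0,"ay":0,"az":0,"dx":0,"dy":0,"dz":12,"claw":70},
  {"ax":0,"ay":0,"az":0,"dx":0,"dy":0,"dz":0,"claw":70},
  {"ax":0,"ay":0,"az":0,"dx":0,"dy":0,"dz":0,"claw":60},
  {"ax":0,"ay":0,"az":0,"dx":0,"dy":0,"dz":0,"claw":52},
  {"ax":0,"ay":0,"az":0,"dx":0,"dy":0,"dz":0,"claw":40},
  {"ax":0,"ay":0,"az":0,"dx":0,"dy":0,"dz":0,"claw":40},
  {"ax":0,"ay":0,"az":0,"dx":0,"dy":0,"dz":0,"claw":40},
  {"ax":0,"ay":0,"az":0,"dx":0,"dy":0,"dz":0,"claw":40},
  {"ax":0,"ay":0,"az":0,"dx":0,"dy":0,"dz":0,"claw":40},
])

```text
time_s: 32.45
tcp_pos: [0.4668, 0.2848, 0.0803]
ee_rot: [[1.0, 0.001, 0.001], [0.001, -1.0, 0.001], [0.001, -0.001, -1.0]]
wrist_force: [-0.8, -1.5, 5.6]
gripper_width: 0.542
gripper_force: 29.9
```

Emit:
play_rows([
  {"ax":0,"ay":0,"az":0,"dx":0,"dy":0,"dz":-10,"claw":40},
  {"ax":0,"ay":0,"az":0,"dx":0,"dy":0,"dz":-25,"claw":40},
  {"ax":0,"ay":0,"az":0,"dx":0,"dy":0,"dz":-35,"claw":40},
  {"ax":0,"ay":0,"az":0,"dx":0,"dy":0,"dz":-35,"claw":40},
  {"ax":0,"ay":0,"az":0,"dx":0,"dy":0,"dz":-25,"claw":40},
  {"ax":0,"ay":0,"az":0,"dx":5,"dy":15,"dz":0,"claw":40},
  {"ax":0,"ay":0,"az":0,"dx":10,"dy":30,"dz":0,"claw":40},
  {"ax":0,"ay":0,"az":0,"dx":12,"dy":38,"dz":0,"claw":40},
  {"ax":0,"ay":0,"az":0,"dx":12,"dy":38,"dz":0,"claw":40},
  {"ax":0,"ay":0,"az":0,"dx":12,"dy":38,"dz":0,"claw":40},
  {"ax":0,"ay":0,"az":0,"dx":12,"dy":38,"dz":0,"claw":40},
  {"ax":0,"ay":0,"az":0,"dx":12,"dy":38,"dz":0,"claw":40},
  {"ax":0,"ay":0,"az":0,"dx":12,"dy":38,"dz":0,"claw":40},
  {"ax":0,"ay":0,"az":0,"dx":12,"dy":38,"dz":0,"claw":40},
  {"ax":0,"ay":0,"az":0,"dx":10,"dy":32,"dz":0,"claw":40},
  {"ax":0,"ay":0,"az":0,"dx":6,"dy":20,"dz":0,"claw":40},
  {"ax":0,"ay":0,"az":0,"dx":2,"dy":8,"dz":0,"claw":40},
  {"ax":0,"ay":0,"az":0,"dx":0,"dy":0,"dz":0,"claw":40},
  {"ax":0,"ay":0,"az":0,"dx":0,"dy":0,"dz":0,"claw":40},
  {"ax":0,"ay":0,"az":0,"dx":0,"dy":0,"dz":0,"claw":40},
])

```text
time_s: 34.45
tcp_pos: [0.5829, -0.0855, 0.2091]
ee_rot: [[1.0, 0.001, -0.001], [0.001, -1.0, 0.0], [-0.001, -0.0, -1.0]]
wrist_force: [-0.3, -0.8, -2.0]
gripper_width: 0.54
gripper_force: 30.0
```

Down from 209 to about 90.

Emit:
play_rows([
  {"ax":0,"ay":0,"az":0,"dx":0,"dy":1,"dz":20,"claw":40},
  {"ax":0,"ay":0,"az":0,"dx":0,"dy":0,"dz":35,"claw":40},
  {"ax":0,"ay":0,"az":0,"dx":0,"dy":0,"dz":30,"claw":40},
  {"ax":0,"ay":0,"az":0,"dx":0,"dy":0,"dz":18,"claw":40},
  {"ax":0,"ay":0,"az":0,"dx":0,"dy":0,"dz":10,"claw":40},
  {"ax":0,"ay":0,"az":0,"dx":0,"dy":0,"dz":5,"claw":40},
  {"ax":0,"ay":0,"az":0,"dx":0,"dy":0,"dz":0,"claw":40},
  {"ax":0,"ay":0,"az":0,"dx":0,"dy":0,"dz":0,"claw":40},
])

```text
time_s: 35.25
tcp_pos: [0.5842, -0.0872, 0.0925]
ee_rot: [[1.0, 0.001, 0.002], [0.001, -1.0, 0.0], [0.002, -0.0, -1.0]]
wrist_force: [-0.5, 0.3, -1.2]
gripper_width: 0.54
gripper_force: 30.0
```

Emit:
play_rows([
  {"ax":0,"ay":0,"az":0,"dx":0,"dy":0,"dz":3,"claw":40},
  {"ax":0,"ay":0,"az":0,"dx":0,"dy":0,"dz":1.5,"claw":40},
  {"ax":0,"ay":0,"az":0,"dx":0,"dy":0,"dz":0,"claw":40},
  {"ax":0,"ay":0,"az":0,"dx":0,"dy":0,"dz":0,"claw":40},
])

```text
time_s: 35.65
tcp_pos: [0.5837, -0.0875, 0.0874]
ee_rot: [[1.0, 0.0, 0.001], [0.0, -1.0, -0.0], [0.001, 0.0, -1.0]]
wrist_force: [0.6, 0.8, 0.7]
gripper_width: 0.543
gripper_force: 29.9
```

Emit:
play_rows([
  {"ax":0,"ay":0,"az":0,"dx":0,"dy":0,"dz":0,"claw":48},
  {"ax":0,"ay":0,"az":0,"dx":0,"dy":0,"dz":0,"claw":52},
  {"ax":0,"ay":0,"az":0,"dx":0,"dy":0,"dz":0,"claw":60},
  {"ax":0,"ay":0,"az":0,"dx":0,"dy":0,"dz":0,"claw":70},
  {"ax":0,"ay":0,"az":0,"dx":0,"dy":0,"dz":0,"claw":70},
  {"ax":0,"ay":0,"az":0,"dx":0,"dy":0,"dz":0,"claw":70},
  {"ax":0,"ay":0,"az":0,"dx":0,"dy":0,"dz":-15,"claw":70},
  {"ax":0,"ay":0,"az":0,"dx":0,"dy":0,"dz":-30,"claw":70},
  {"ax":0,"ay":0,"az":0,"dx":0,"dy":0,"dz":-35,"claw":70},
  {"ax":0,"ay":0,"az":0,"dx":0,"dy":0,"dz":-30,"claw":70},
  {"ax":0,"ay":0,"az":0,"dx":0,"dy":0,"dz":0,"claw":70},
])

```text
time_s: 36.75
tcp_pos: [0.5861, -0.0876, 0.2022]
ee_rot: [[1.0, 0.001, 0.011], [0.001, -1.0, -0.0], [0.011, 0.0, -1.0]]
wrist_force: [1.1, 0.1, -0.1]
gripper_width: 0.802
gripper_force: 0.0
```

Emit:
play_rows([
  {"ax":0,"ay":0,"az":0,"dx":-2,"dy":-18,"dz":0,"claw":70},
  {"ax":0,"ay":0,"az":0,"dx":-4,"dy":-36,"dz":0,"claw":70},
  {"ax":0,"ay":0,"az":0,"dx":-4,"dy":-40,"dz":0,"claw":70},
  {"ax":0,"ay":0,"az":0,"dx":-4,"dy":-40,"dz":0,"claw":70},
  {"ax":0,"ay":0,"az":0,"dx":-4,"dy":-40,"dz":0,"claw":70},
  {"ax":0,"ay":0,"az":0,"dx":-4,"dy":-40,"dz":0,"claw":70},
  {"ax":0,"ay":0,"az":0,"dx":-4,"dy":-40,"dz":0,"claw":70},
  {"ax":0,"ay":0,"az":0,"dx":-4,"dy":-40,"dz":0,"claw":70},
  {"ax":0,"ay":0,"az":0,"dx":-3,"dy":-40,"dz":0,"claw":70},
  {"ax":0,"ay":0,"az":0,"dx":-3,"dy":-30,"dz":0,"claw":70},
  {"ax":0,"ay":0,"az":0,"dx":0,"dy":-16,"dz":0,"claw":70},
  {"ax":0,"ay":0,"az":0,"dx":0,"dy":0,"dz":0,"claw":70},
  {"ax":0,"ay":0,"az":0,"dx":0,"dy":0,"dz":0,"claw":70},
  {"ax":0,"ay":0,"az":0,"dx":0,"dy":0,"dz":0,"claw":70},
])

```text
time_s: 38.15
tcp_pos: [0.5474, 0.2912, 0.1967]
ee_rot: [[1.0, -0.001, -0.001], [-0.001, -1.0, -0.001], [-0.001, 0.001, -1.0]]
wrist_force: [-0.8, -0.6, 0.6]
gripper_width: 0.808
gripper_force: 0.0
```

Emit:
play_rows([
  {"ax":0,"ay":0,"az":0,"dx":-0.5,"dy":-1,"dz":20,"claw":70},
  {"ax":0,"ay":0,"az":0,"dx":0,"dy":0,"dz":30,"claw":70},
  {"ax":0,"ay":0,"az":0,"dx":0,"dy":0,"dz":30,"claw":70},
  {"ax":0,"ay":0,"az":0,"dx":0,"dy":0,"dz":25,"claw":70},
  {"ax":0,"ay":0,"az":0,"dx":0,"dy":0,"dz":13,"claw":70},
  {"ax":0,"ay":0,"az":0,"dx":0,"dy":0,"dz":0,"claw":70},
  {"ax":0,"ay":0,"az":0,"dx":0,"dy":0,"dz":0,"claw":60},
  {"ax":0,"ay":0,"az":0,"dx":0,"dy":0,"dz":0,"claw":52},
  {"ax":0,"ay":0,"az":0,"dx":0,"dy":0,"dz":0,"claw":40},
  {"ax":0,"ay":0,"az":0,"dx":0,"dy":0,"dz":0,"claw":40},
  {"ax":0,"ay":0,"az":0,"dx":0,"dy":0,"dz":0,"claw":40},
  {"ax":0,"ay":0,"az":0,"dx":0,"dy":0,"dz":0,"claw":40},
  {"ax":0,"ay":0,"az":0,"dx":0,"dy":0,"dz":0,"claw":40},
])

```text
time_s: 39.45
tcp_pos: [0.5473, 0.294, 0.08]
ee_rot: [[1.0, 0.0, 0.002], [0.0, -1.0, 0.001], [0.002, -0.001, -1.0]]
wrist_force: [-1.2, -0.8, 6.0]
gripper_width: 0.542
gripper_force: 30.0
```

Emit:
play_rows([
  {"ax":0,"ay":0,"az":0,"dx":0,"dy":0,"dz":-10,"claw":40},
  {"ax":0,"ay":0,"az":0,"dx":0,"dy":0,"dz":-25,"claw":40},
  {"ax":0,"ay":0,"az":0,"dx":0,"dy":0,"dz":-35,"claw":40},
  {"ax":0,"ay":0,"az":0,"dx":0,"dy":0,"dz":-35,"claw":40},
  {"ax":0,"ay":0,"az":0,"dx":0,"dy":0,"dz":-25,"claw":40},
  {"ax":0,"ay":0,"az":0,"dx":2,"dy":14,"dz":0,"claw":40},
  {"ax":0,"ay":0,"az":0,"dx":4,"dy":30,"dz":0,"claw":40},
  {"ax":0,"ay":0,"az":0,"dx":4,"dy":35,"dz":0,"claw":40},
  {"ax":0,"ay":0,"az":0,"dx":4,"dy":35,"dz":0,"claw":40},
  {"ax":0,"ay":0,"az":0,"dx":4,"dy":35,"dz":0,"claw":40},
  {"ax":0,"ay":0,"az":0,"dx":4,"dy":35,"dz":0,"claw":40},
  {"ax":0,"ay":0,"az":0,"dx":4,"dy":35,"dz":0,"claw":40},
  {"ax":0,"ay":0,"az":0,"dx":4,"dy":35,"dz":0,"claw":40},
  {"ax":0,"ay":0,"az":0,"dx":4,"dy":28,"dz":0,"claw":40},
  {"ax":0,"ay":0,"az":0,"dx":3,"dy":14,"dz":0,"claw":40},
  {"ax":0,"ay":0,"az":0,"dx":0,"dy":0,"dz":0,"claw":40},
  {"ax":0,"ay":0,"az":0,"dx":0,"dy":0,"dz":0,"claw":40},
  {"ax":0,"ay":0,"az":0,"dx":0,"dy":0,"dz":0,"claw":40},
])

```text
time_s: 41.25
tcp_pos: [0.5835, -0.0016, 0.2084]
ee_rot: [[1.0, 0.001, -0.001], [0.001, -1.0, 0.0], [-0.001, -0.0, -1.0]]
wrist_force: [0.3, 0.3, -1.6]
gripper_width: 0.547
gripper_force: 30.0
```

Emit:
play_rows([
  {"ax":0,"ay":0,"az":0,"dx":0,"dy":1,"dz":20,"claw":40},
  {"ax":0,"ay":0,"az":0,"dx":0,"dy":0,"dz":35,"claw":40},
  {"ax":0,"ay":0,"az":0,"dx":0,"dy":0,"dz":30,"claw":40},
  {"ax":0,"ay":0,"az":0,"dx":0,"dy":0,"dz":18,"claw":40},
  {"ax":0,"ay":0,"az":0,"dx":0,"dy":0,"dz":10,"claw":40},
  {"ax":0,"ay":0,"az":0,"dx":0,"dy":0,"dz":4,"claw":40},
  {"ax":0,"ay":0,"az":0,"dx":0,"dy":0,"dz":0,"claw":40},
  {"ax":0,"ay":0,"az":0,"dx":0,"dy":0,"dz":0,"claw":40},
])

```text
time_s: 42.05
tcp_pos: [0.5847, -0.003, 0.0931]
ee_rot: [[1.0, 0.001, 0.002], [0.001, -1.0, 0.0], [0.002, -0.0, -1.0]]
wrist_force: [-0.1, 0.3, -1.9]
gripper_width: 0.544
gripper_force: 30.0
```

Emit:
play_rows([
  {"ax":0,"ay":0,"az":0,"dx":0,"dy":0,"dz":3,"claw":40},
  {"ax":0,"ay":0,"az":0,"dx":0,"dy":0,"dz":2,"claw":40},
  {"ax":0,"ay":0,"az":0,"dx":0,"dy":0,"dz":0,"claw":40},
  {"ax":0,"ay":0,"az":0,"dx":0,"dy":0,"dz":0,"claw":40},
])

```text
time_s: 42.45
tcp_pos: [0.5839, -0.0035, 0.0871]
ee_rot: [[1.0, -0.0, 0.0], [-0.0, -1.0, 0.0], [0.0, -0.0, -1.0]]
wrist_force: [0.2, -0.1, -1.2]
gripper_width: 0.542
gripper_force: 30.0
```

Emit:
play_rows([
  {"ax":0,"ay":0,"az":0,"dx":0,"dy":0,"dz":0,"claw":48},
  {"ax":0,"ay":0,"az":0,"dx":0,"dy":0,"dz":0,"claw":52},
  {"ax":0,"ay":0,"az":0,"dx":0,"dy":0,"dz":0,"claw":60},
  {"ax":0,"ay":0,"az":0,"dx":0,"dy":0,"dz":0,"claw":68},
  {"ax":0,"ay":0,"az":0,"dx":0,"dy":0,"dz":0,"claw":68},
  {"ax":0,"ay":0,"az":0,"dx":0,"dy":0,"dz":0,"claw":68},
  {"ax":0,"ay":0,"az":0,"dx":0,"dy":0,"dz":-15,"claw":68},
  {"ax":0,"ay":0,"az":0,"dx":0,"dy":0,"dz":-30,"claw":68},
  {"ax":0,"ay":0,"az":0,"dx":0,"dy":0,"dz":-35,"claw":68},
  {"ax":0,"ay":0,"az":0,"dx":0,"dy":0,"dz":-35,"claw":68},
  {"ax":0,"ay":0,"az":0,"dx":0,"dy":0,"dz":-20,"claw":68},
  {"ax":0,"ay":0,"az":0,"dx":0,"dy":-25,"dz":0,"claw":68},
  {"ax":0,"ay":0,"az":0,"dx":-5,"dy":-40,"dz":0,"claw":68},
  {"ax":0,"ay":0,"az":0,"dx":-10,"dy":-45,"dz":0,"claw":68},
  {"ax":0,"ay":0,"az":0,"dx":-10,"dy":-45,"dz":0,"claw":68},
  {"ax":0,"ay":0,"az":0,"dx":-10,"dy":-45,"dz":0,"claw":68},
  {"ax":0,"ay":0,"az":0,"dx":-10,"dy":-45,"dz":0,"claw":68},
  {"ax":0,"ay":0,"az":0,"dx":-5,"dy":-30,"dz":0,"claw":68},
  {"ax":0,"ay":0,"az":0,"dx":0,"dy":-10,"dz":0,"claw":68},
  {"ax":0,"ay":0,"az":0,"dx":0,"dy":0,"dz":0,"claw":68},
])

```text
time_s: 44.45
tcp_pos: [0.5336, 0.2826, 0.2215]
ee_rot: [[1.0, 0.002, -0.0], [0.002, -1.0, -0.0], [-0.0, 0.0, -1.0]]
wrist_force: [-1.0, -0.4, 0.7]
gripper_width: 0.78
gripper_force: 0.0
```

Run:
```python
from h import *
c=capture("top"); s=capture("scene"); P=cloud(c)
cv2.imwrite("pics/five.png",np.vstack([c["frame"][150:300],s["frame"][130:330]]))
for n,a,b in (("red",300,345),("blue",345,385)):
    q=P[165:220,a:b].reshape(-1,3); q=q[(q[:,2]>.12)&(q[:,2]<.14)]; print(n,cv2.minEnclosingCircle((q[:,:2]*1000).astype(np.float32)))
for n,roi,z in (("green",(405,165,445,205),.098),("yellow",(345,165,368,186),.058)):
  for b in blobs(mask(c,n,roi),20): print(n,cv2.minEnclosingCircle(worldpts(c,b,z)*1000))
```

```text
red ((581.7036743164062, -3.9018561840057373), 14.65007209777832)
blue ((581.0021362304688, -88.45205688476562), 14.83145809173584)
green ((606.3783569335938, -235.69334411621094), 11.763290405273438)
yellow ((636.5697021484375, -76.28443908691406), 12.624194145202637)
```

View pics/five.png

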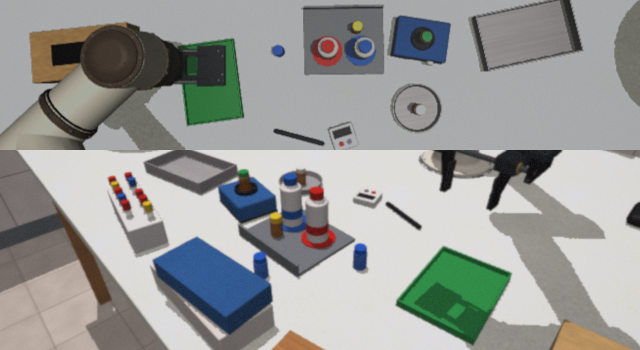

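The last view shows both bottles upright on their own discs, red (328,47) and blue (364,47), about 1 mm off centre. Green is in the cup (425,37), white is in the dish (420,109) and yellow is in place (357,27).

```bash
python3 -c "
from station import *
print(finish_job())"
```

```text
the job is handed in; nothing more can be done
None
```

The control vial is changed and the job is handed in (no verdict came back): the last pictures show green in the mixer's cup, white in the dish, both bottles about 1 mm off the centres of their own discs, and yellow where it started.

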